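# Open the ratchet shelf stop and lock it at the end of its bar

## Robot

A 6-joint arm with a two-finger parallel gripper is mounted at the origin on the work surface. World frame = base frame: x ahead of the robot, y to its left, z up, the work surface at z = 0. Lengths are in m, angles in rad, forces in N, time in s.
With the tool pointing down it reaches from about 0.25 to 0.725 m from the base axis. Payload 4 kg.
Tool frame: the origin (TCP) lies on the centre line of the jaws, within the pads' length; the fingertips stand 22 mm ahead of it and the grasp point (between the pads) lies 3 mm ahead of it; z points along the fingers, y is the line along which they close (so a half turn about z gives the same grasp; the last joint's range is limited). The gripper opens to 85 mm and grips with 20 to 120 N. Pads are 22 mm wide; open, the fingers measure 114 mm over their backs; the gripper's body (76 mm by 85 mm) begins 54 mm behind the grasp point. The pads swing forward as they close: fully open they stand 13 mm farther back than shut.
Start: joints at [-1.182, 0.241, 0.005, 1.335, 0, 1.571], TCP at [0.19, -0.463, 0.253] pointing down, gripper open.
Joint ranges: [-2.72, 2.72], [-1.05, 1.87], [-1.09, 1.28], [-1.99, 2.15], [-1.42, 1.44], [-3.14, 3.14]. Speed limits (rad/s): [2.79, 2.79, 3.14, 3.14, 3.14, 3.14].

## Interface

Orientations are given as a unit quaternion [x, y, z, w].
In Python, from workcell import bot gives the robot as it stands.
- The arm moves only by the shell command python3 -m inch 'ROWS'. ROWS is JSON, one flat list of numbers, 7 for each row, row after row: the shift along the world's x, y, z in mm, then the turn, a rotation vector about the world's x, y, z in rad, then the opening in per cent of the stroke, from 0 (shut) to 100 (fully open). A call has 1 to 8 rows; each row is the pose to reach, as a shift and turn from the pose commanded when the call began; what a row does not reach only later rows make up. A row lasts 1/12 s, in which the tool goes at most 41.7 mm and 7.16 degrees, less where a joint would pass 70% of its speed; a pose out of reach is approached as far as the arm can. A call with a gripper value outside its range is refused whole. The fingers move at their own pace and stop on an object; the grip force is fixed at half the most. Time passes only in rows, so rows that repeat a pose let the fingers close. It gives the time, the measured TCP pose, the force, the opening and the grip force at its end, in the units of the state.
- bot.get_obs(): the state, without advancing time (a new reading comes with each control period).
- bot.camera(name): name is "scene" or "side" or "wrist"; returns the picture (400x640x3 uint8, blue, green, red); there is no depth.
- bot.camera_info(name): a dict with "intrinsics" (3x3 intrinsics, pixels), "camera_from_world" (4x4, takes a point from world to camera coordinates); the wrist camera has in their place "hand_eye" (4x4, takes a point from camera to tool coordinates, whose origin is the TCP and whose axes are the flange's). Camera axes: x right, y down, z forward; pixel columns grow to the right and rows downward; lengths in m; the calibration is good to about 2 mm. A picture is of the moment at which its call begins: read the wrist's pose just before it. camera_info takes no time and is no camera call.
- bot.job_done(): hands the job in; it is judged then, once.
Trained networks look in the newest picture that a camera, given by its name, has taken for a name from the list of things; names that differ only in an ending like _2 or _b are one class to them, and where a whole thing is asked for, a point or a joint stands for the part that bears it (a point fixed in the world has none). Each returns a list of dicts, best first, with "confidence" (0 to 1); they miss things now and then, are a little off and sometimes report something else, mostly with a low value. They report only what shows in the picture. A call takes as long as a camera call.
- bot.silhouettes(camera, target): "mask" (400x640 bool, what is visible of it) and "uv" ([column, row] in pixels, amid what is visible of it).
- bot.spot_point(camera, target): "uv" ([column, row] in pixels: a listed point, or the origin of a listed thing).
The state is a dict: "clock": time; "joint_pos": joint angles; "joint_vel": joint speeds; "tau": joint torques, N m; "eef_pos": TCP position; "tool_rot": TCP orientation; "ft_force": force on the tool from outside, world axes, zero at the start; "ft_torque": the same for the moment, N m; "grip_width": finger opening in m; "grasp_force": force on a finger pad.
Only numpy, scipy, OpenCV 4.12 (cv2) and the standard library are available. Lean on these libraries where they do the work, as an engineer would, in place of code of your own. Each camera call takes 0.05 s, during which the arm holds its last target. There are 200 camera calls.

## Task

Open the adjustable shelf stop as wide as it goes: press the raised release pad on its sliding jaw right down, push the jaw back along its bar until it is fully home against the end stop, then press the other pad right down so that the ratchet is locked again. Use the fingertips only: do not pinch the jaw plate, and leave everything else on the shelf standing where it is.

Things in the scene. Friction and masses are not known exactly. Their poses are not given: they have to be found in the camera images.
- stop: the fixed part of the shelf stop, screwed to the shelf: an aluminium bar 370 mm long (along its own y), 50 wide (x), 14 high, with dark saw teeth along its middle up to 18 mm above the shelf. A fixed upright steel plate (100 wide, 80 high) stands at its -y end, a low dark end-stop block (34 high) at its +y end. Origin: middle of the bar's underside, on the shelf; z up.
- jaw (a joint): position of the sliding jaw along the bar in m: 0 = fully home against the end stop at the +y end; it grows towards the fixed plate (-y); at most 0.14. It starts 0.06 to 0.105 from home. Sliding takes 2 to 4 N once released. While the ratchet is locked it cannot go towards home (beyond up to 8 mm of play to the next tooth).
- rocker (a joint): angle of the black rocker on the jaw, rad: 0 = locked (release pad raised, lock pad down), 0.36 = released (the reverse). It is stiff and stays where it is left, so a pad must be pressed right down: 13 mm from raised to fully down, where it stops, drifting 3 mm along the bar. Pressing the release pad takes 2 to 6 N, the lock pad 1 to 3 N.
- release_pad (a point): middle of the top of the release pad, the pad next to the jaw plate (34 x 30 mm, black, 72 mm along the bar from the lock pad). At the start it is the raised one, about 63 mm above the shelf (50 mm when down). The back of the jaw plate is about 28 mm to its -y side and rises to 70 mm above the shelf.
- lock_pad (a point): middle of the top of the lock pad, the like pad at the tail of the jaw, towards the end stop. About 50 mm above the shelf when down, 63 mm when raised.
- jaw_face (a point): centre of the jaw's front face, where it is pushed: a flat upright face with a dark rubber facing, 96 mm wide (stop's x) and 48 high, looking to the stop's -y, its centre 43 mm above the shelf (lower edge 19 mm). The push goes along the stop's +y.
- jar: small amber glass jar, 44 mm across and 60 high, standing loose on the bar between the fixed plate and the jaw; at least 65 mm are free between it and the jaw face. Origin at its underside. To be left alone.
- flask: steel bottle with a flip lid, 72 mm across, 266 high, loose; origin at its underside. To be left alone.
- block: sky-blue cork block 60 x 140 x 200 mm leaning against the bottle, loose; origin at the centre of its lower face. To be left alone.
- diffuser: white ceramic diffuser, 104 mm across, 105 high, loose; origin at its underside. To be left alone.
- tray: bamboo tray 110 x 150 x 35 mm with three wooden balls 40 mm across, loose; origin at its underside. To be left alone.
- mushroom: wooden massage mushroom, 54 mm across, 74 high, loose, beside the stop; origin at its underside. To be left alone.

How it is judged:
On the way, in this order (a step that is already met when the one before it is completed fails the run):
1. the release is pressed down and stays released while the jaw is still out along the bar (value of joint rocker above 0.28 rad and value of joint jaw above 0.03 m), for 0.1 s.
2. the jaw is pushed home against the end stop (value of joint jaw below 0.005 m), for 0.2 s.
At the end, for the whole second after the job is handed in: The jaw rests within 5 mm of its end stop, the rocker is back in its locked position (below 0.1 rad), and the bystanders are where they were (within 20 mm, the leaning block 30 mm) (value of joint jaw below 0.005 m and value of joint rocker below 0.1 rad and velocity of joint jaw between -0.01 and 0.01 m/s and distance of each of flask, diffuser, tray, jar, mushroom from where it was at the start of the episode below 0.02 m and distance of block from where it was at the start of the episode below 0.03 m); the robot touches nothing.
It fails at once if the jaw plate is pinched between the fingers (pressed on its front and back faces at once) (contact force between the fingers and jaw_c0 above 2 N and contact force between the fingers and jaw_c1 above 2 N).
It fails at once if the jar, bottle, cork block, diffuser, tray or massage mushroom is shoved more than 20 mm (the leaning block 30 mm), knocked over or lifted (distance of any of flask, diffuser, tray, jar, mushroom from where it was at the start of the episode above 0.02 m or distance of block from where it was at the start of the episode above 0.03 m).
It also fails if it takes over 40 s, if anything falls off the work surface, if the arm or the gripper's body presses on something with over 40 N, if the wrist force passes 120 N, or if a joint passes its speed limit or range.

## Working session

There is one attempt and no reset: what is moved stays moved. The work goes in short steps, Python scripts to look and compute and a shell command to move; the robot and the scene stay as the last step left them, time stands still between calls to the robot, and variables do not carry over. Pictures are saved under pics/ and viewed, at most 10 in all, crops included, and the job is handed in when it is done.

```bash
mkdir -p pics; cat > h.py <<'E'
import numpy as np, cv2
from workcell import bot
def ray(cam,uv):
    i=bot.camera_info(cam);K=np.array(i["intrinsics"]);T=np.array(i["camera_from_world"])
    d=T[:3,:3].T@np.linalg.inv(K)@[uv[0],uv[1],1]; o=-T[:3,:3].T@T[:3,3]
    return o,d/np.linalg.norm(d)
def onz(cam,uv,z):
    o,d=ray(cam,uv); return o+d*(z-o[2])/d[2]
def tri(a,b):
    A=0;B=0
    for o,d in (a,b):
        P=np.eye(3)-np.outer(d,d);A=A+P;B=B+P@o
    return np.linalg.solve(A,B)
E
python3 - <<'E'
from h import *
o=bot.get_obs();print(o["clock"],o["eef_pos"],o["tool_rot"],o["grip_width"])
ims=[]
for c in("scene","side"):
    im=bot.camera(c).copy()
    for t,z in(("release_pad",.063),("lock_pad",.05),("jaw_face",.043),("stop",0),("jar",0),("mushroom",0)):
        r=bot.spot_point(c,t)
        for q in r[:2]:
            u=q["uv"];print(c,t,round(q["confidence"],2),np.round(u,1),np.round(onz(c,u,z),3))
        if r: cv2.circle(im,tuple(int(v) for v in r[0]["uv"]),3,(0,0,255),-1);cv2.putText(im,t[:3],tuple(int(v)+4 for v in r[0]["uv"]),0,.4,(0,0,255))
    cv2.imwrite(f"pics/{c}0.png",im)
E
```

```text
0.0 [ 0.18930852 -0.46215288  0.25240136] [ 9.81166923e-01  1.93158931e-01 -2.01215545e-04 -1.02737513e-03] 0.0854106660722194
scene release_pad 0.76 [253.4 208.6] [0.549 0.003 0.063]
scene lock_pad 0.83 [287.8 203.5] [0.562 0.079 0.05 ]
scene jaw_face 0.66 [241.  218.8] [ 0.548 -0.028  0.043]
scene stop 0.71 [245.8 233.3] [ 0.56  -0.028  0.   ]
scene jar 0.67 [178.2 246.1] [ 0.522 -0.174  0.   ]
scene mushroom 0.89 [305.8 151.1] [0.402 0.201 0.   ]
scene mushroom 0.48 [240.8 218.8] [ 0.518 -0.023  0.   ]
side release_pad 0.78 [310.2 238.1] [0.55  0.005 0.063]
side lock_pad 0.92 [318.7 220.3] [0.57  0.078 0.05 ]
side jaw_face 0.67 [308.8 261.1] [ 0.547 -0.04   0.043]
side jar 0.76 [299.4 330. ] [ 0.528 -0.17   0.   ]
side mushroom 0.8 [245.4 205. ] [0.401 0.202 0.   ]
```

View pics/scene0.png

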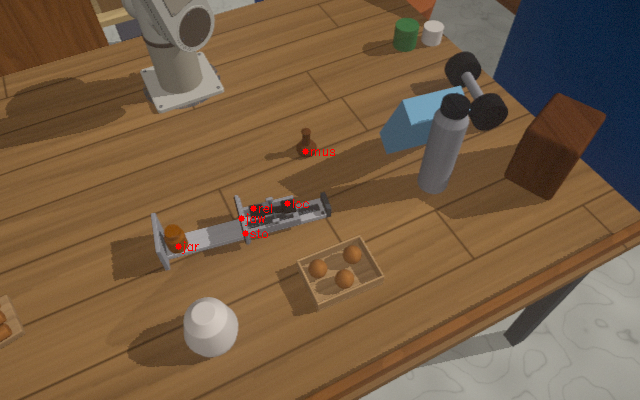

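View pics/side0.png

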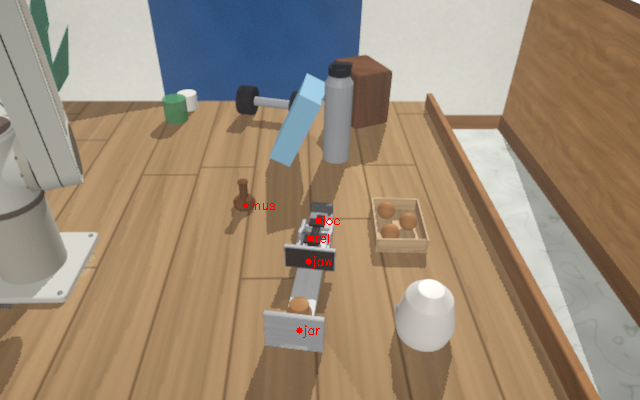

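The scene shows the stop running left to right, slightly rotated, with the jaw plate at about (241,219), release pad at (253,209), lock pad at (288,204) and the jar at (175,240). Both views agree to about 1 cm. Next I move above the jaw with the fingers shut.

```bash
python3 -m inch '[360,466,0,0,0,1.0,0, 360,466,0,0,0,1.0,0, 360,466,0,0,0,1.0,0, 360,466,0,0,0,1.0,0, 360,466,0,0,0,1.0,0, 360,466,0,0,0,1.0,0, 360,466,0,0,0,1.0,0, 360,466,0,0,0,1.0,0]'; python3 - <<'E'
from h import *
o=bot.get_obs();print(o["clock"],(np.array([.5493,.0038,.2524])-o["eef_pos"])*1000,o["tool_rot"],o["joint_pos"])
E
```

```text
clock: 1.37
eef_pos: [0.3942, -0.1971, 0.2536]
tool_rot: [0.767, 0.642, 0.0, 0.0]
ft_force: [0.4, -0.4, -0.3]
grip_width: 0.0
grasp_force: 0.0
1.3667 [155.08442549 200.93813649  -1.24956399] [7.66523813e-01 6.42215688e-01 1.81792149e-04 4.70000877e-04] [-4.63683031e-01  1.22512681e-01 -1.39757181e-01  1.30751943e+00
 -4.09686653e-05  1.28313870e+00]
```

```bash
python3 -m inch '[150,170,0,0,0,0.06,0, 150,170,0,0,0,0.06,0, 150,170,0,0,0,0.06,0, 150,170,0,0,0,0.06,0, 150,170,0,0,0,0.06,0, 150,170,0,0,0,0.06,0, 150,170,0,0,0,0.06,0, 150,170,0,0,0,0.06,0]'; cat >w.py <<'E'
from h import *
import sys
from scipy.spatial.transform import Rotation as R
def wr(uv,z,o):
    i=bot.camera_info("wrist");K=np.array(i["intrinsics"]);H=np.array(i["hand_eye"])
    T=np.eye(4);T[:3,:3]=R.from_quat(o["tool_rot"]).as_matrix();T[:3,3]=o["eef_pos"]
    W=T@H; d=W[:3,:3]@np.linalg.inv(K)@[uv[0],uv[1],1]; c=W[:3,3]
    return c+d*(z-c[2])/d[2]
if __name__=="__main__":
    o=bot.get_obs();print(o["clock"],o["eef_pos"],R.from_quat(o["tool_rot"]).as_matrix()[:2,0])
    im=bot.camera("wrist").copy()
    zr,zl=float(sys.argv[2]),float(sys.argv[3])
    for t,z in(("release_pad",zr),("lock_pad",zl),("jaw_face",.043),("stop",0),("jar",0)):
        for q in bot.spot_point("wrist",t)[:1]:
            u=q["uv"];print(t,round(q["confidence"],2),np.round(u,1),np.round(wr(u,z,o),4))
            cv2.circle(im,tuple(int(v) for v in u),3,(0,0,255),-1)
    cv2.imwrite(f"pics/{sys.argv[1]}.png",im)
E
python3 w.py w1 .063 .05
```

```text
clock: 2.03
eef_pos: [0.5435, -0.028, 0.2527]
tool_rot: [0.748, 0.664, -0.001, -0.0]
ft_force: [0.2, -0.4, -0.3]
grip_width: -0.0002
grasp_force: 0.0
2.0333 [ 0.54354256 -0.02795337  0.25270781] [0.11936133 0.99285076]
release_pad 0.9 [328.2 146.9] [0.5538 0.0054 0.063 ]
lock_pad 0.97 [329.6  69.9] [0.5634 0.076  0.05  ]
stop 0.7 [324.7 168.5] [ 0.547  -0.0286  0.    ]
```

View pics/w1.png

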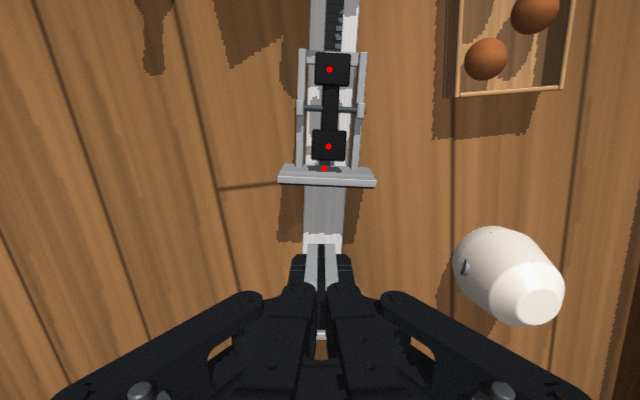

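Wrist view: jaw plate at row ~175, release pad (328,147), lock pad (330,70), with the bar axis about 8.6° from world y. I'll press the release pad.

```bash
python3 -m inch '[10,33,-40,0,0,-0.03,0, 10,33,-80,0,0,-0.03,0, 10,33,-120,0,0,-0.03,0, 10,33,-145,0,0,-0.03,0, 10,33,-155,0,0,-0.03,0, 10,33,-160,0,0,-0.03,0, 10,33,-164,0,0,-0.03,0, 10,33,-168,0,0,-0.03,0]'
```

```text
clock: 3.0
eef_pos: [0.5552, 0.0037, 0.0873]
tool_rot: [0.759, 0.651, 0.002, 0.001]
ft_force: [0.8, -0.8, 1.8]
grip_width: -0.0001
grasp_force: 0.8
```

```bash
python3 -m inch '[0,0,-4,0,0,0,0, 0,0,-8,0,0,0,0, 0,0,-12,0,0,0,0, 0,0,-15,0,0,0,0, 0,0,-15,0,0,0,0]'
```

```text
clock: 3.42
eef_pos: [0.5554, 0.0034, 0.073]
tool_rot: [0.759, 0.651, 0.002, 0.002]
ft_force: [-1.4, -3.1, 6.4]
grip_width: -0.0001
grasp_force: 3.2
```

```bash
python3 -m inch '[0,0,-2,0,0,0,0, 0,0,-4,0,0,0,0, 0,0,-4,0,0,0,0]'
```

```text
clock: 3.67
eef_pos: [0.5558, 0.004, 0.0721]
tool_rot: [0.759, 0.651, 0.003, 0.002]
ft_force: [-7.8, -1.2, 23.7]
grip_width: 0.0
grasp_force: 11.9
```

```bash
python3 -m inch '[0,0,40,0,0,0,0, 0,0,55,0,0,0,0, -10,-60,55,0,0,0,0, -14,-90,55,0,0,0,0, -14,-90,55,0,0,0,0]'; python3 - <<'E'
from h import *
for t in("jaw_face","release_pad","lock_pad"):
    p=[]
    for c in("scene","side"):
        bot.camera(c);r=bot.spot_point(c,t)
        if r:p.append(ray(c,r[0]["uv"]));print(t,c,r[0]["confidence"])
    if len(p)==2:print(np.round(tri(*p),4))
E
python3 w.py w2 .05 .063
```

```text
clock: 4.08
eef_pos: [0.5398, -0.0904, 0.1234]
tool_rot: [0.76, 0.65, 0.0, 0.002]
ft_force: [-0.5, 0.4, 0.6]
grip_width: -0.0003
grasp_force: 0.0
jaw_face scene 0.71
jaw_face side 0.96
[ 0.5475 -0.0257  0.0437]
release_pad scene 0.55
release_pad side 0.56
[0.5524 0.0078 0.0484]
lock_pad scene 0.79
lock_pad side 0.61
[0.5708 0.0801 0.0663]
4.6833 [ 0.53941898 -0.08514118  0.12118974] [0.15018965 0.9886572 ]
release_pad 0.64 [321.7  71.7] [0.553  0.0068 0.05  ]
lock_pad 0.47 [320.9 139.9] [ 0.5471 -0.0294  0.063 ]
jaw_face 0.57 [323.9 140.3] [ 0.5486 -0.0322  0.043 ]
stop 0.96 [323.4 124.9] [ 0.5495 -0.0258  0.    ]
```

View pics/w2.png

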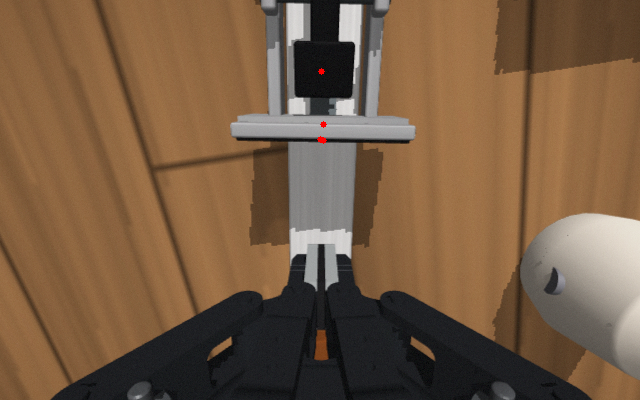

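Released: the release pad is down (~48 mm) and the lock pad up (~66 mm). The plate is square to the tool and its face is at y≈-0.034. I'll descend in front of it and push.

```bash
python3 -m inch '[2,12,-20,0,0,0,0, 2,12,-45,0,0,0,0, 2,12,-69,0,0,0,0, 2,12,-69,0,0,0,0, 4,24,-69,0,0,0,0, 5,32,-69,0,0,0,0, 6,40,-69,0,0,0,0, 7,46,-69,0,0,0,0]'; python3 -m inch '[1,7,0,0,0,0,0, 2,14,0,0,0,0,0, 3,21,0,0,0,0,0, 4,28,0,0,0,0,0, 5,35,0,0,0,0,0]'
```

```text
clock: 5.65
eef_pos: [0.5478, -0.0391, 0.0541]
tool_rot: [0.758, 0.652, 0.001, 0.002]
ft_force: [-0.6, -3.1, 2.1]
grip_width: 0.0001
grasp_force: 1.4
clock: 6.07
eef_pos: [0.5518, -0.0044, 0.0527]
tool_rot: [0.759, 0.651, 0.0, 0.0]
ft_force: [1.5, -3.3, 1.5]
grip_width: -0.0001
grasp_force: 1.4
```

```bash
python3 -m inch '[1,6,0,0,0,0,0, 2,12,0,0,0,0,0, 3,18,0,0,0,0,0, 3,22,0,0,0,0,0, 4,26,0,0,0,0,0]'; python3 - <<'E'
from h import *
for c in("scene","side"):
    im=bot.camera(c)
    cv2.imwrite(f"pics/{c}1.png",cv2.resize(im[170:260,200:350] if c=="scene" else im[170:300,240:400],None,fx=4,fy=4))
E
```

```text
clock: 6.48
eef_pos: [0.5545, 0.0178, 0.0522]
tool_rot: [0.759, 0.651, -0.004, 0.003]
ft_force: [-3.2, -22.5, 6.4]
grip_width: -0.0
grasp_force: 11.5
```

View pics/scene1.png

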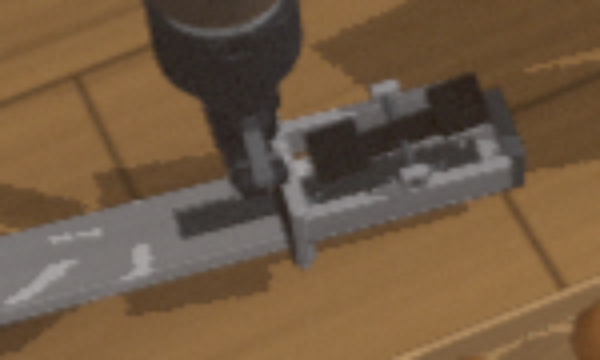

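The tail is against the end stop (crop ~(490,120)), and the force rose to 22 N. I'll hold briefly, back off, lift and measure the lock pad.

```bash
python3 -m inch '[0,1,0,0,0,0,0, 0,1,0,0,0,0,0, 0,1,0,0,0,0,0, -3,-17,0,0,0,0,0, -3,-17,30,0,0,0,0, -3,-17,70,0,0,0,0, 0,10,90,0,0,0,0, 0,10,90,0,0,0,0]'; python3 w.py w3 .05 .063;  python3 - <<'E'
from h import *
for t in("lock_pad","release_pad"):
    p=[]
    for c in("scene","side"):
        bot.camera(c);r=bot.spot_point(c,t)
        if r:p.append(ray(c,r[0]["uv"]))
    if len(p)==2:print(t,np.round(tri(*p),4))
E
```

```text
clock: 7.25
eef_pos: [0.5585, 0.0348, 0.1474]
tool_rot: [0.758, 0.652, 0.005, 0.001]
ft_force: [0.8, -0.1, 0.4]
grip_width: -0.0005
grasp_force: 0.0
7.25 [0.55847822 0.03477577 0.1474156 ] [0.14883783 0.98884403]
release_pad 0.83 [319.7 168.9] [0.5624 0.0666 0.05  ]
lock_pad 0.63 [321.1 170.2] [0.5636 0.0682 0.063 ]
jaw_face 0.79 [325.6 219.1] [0.5609 0.026  0.043 ]
stop 0.63 [320.  256.6] [ 0.5488 -0.0266  0.    ]
lock_pad [0.5769 0.1335 0.0668]
release_pad [0.561  0.0651 0.0524]
```

View pics/w3.png

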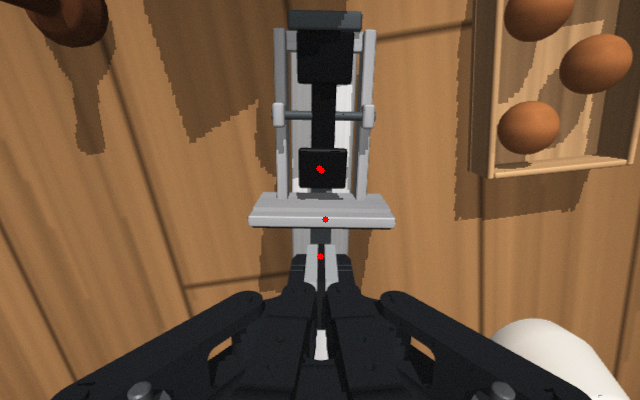

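Jaw home; the lock pad is raised at (325,57), at about (0.574, 0.137). Pressing it.

```bash
python3 -m inch '[6,40,0,0,0,0,0, 12,80,0,0,0,0,0, 15,101,-10,0,0,0,0, 15,101,-40,0,0,0,0, 15,101,-55,0,0,0,0, 15,101,-62,0,0,0,0, 15,101,-66,0,0,0,0, 15,101,-70,0,0,0,0]'; python3 -m inch '[0,0,-3,0,0,0,0, 0,0,-6,0,0,0,0, 0,0,-8,0,0,0,0, 0,0,-8,0,0,0,0]'
```

```text
clock: 8.62
eef_pos: [0.5698, 0.1332, 0.0737]
tool_rot: [0.759, 0.652, 0.001, -0.001]
ft_force: [-9.8, 3.8, 28.2]
grip_width: 0.0006
grasp_force: 14.2
clock: 8.95
eef_pos: [0.57, 0.1333, 0.0731]
tool_rot: [0.759, 0.651, 0.003, -0.0]
ft_force: [-18.9, 1.2, 42.1]
grip_width: 0.0003
grasp_force: 20.8
```

```bash
python3 -m inch '[0,0,30,0,0,0,0, 0,0,70,0,0,0,0, -6,-40,100,0,0,0,0, -15,-100,110,0,0,0,0, -20,-130,110,0,0,0,0, -20,-130,110,0,0,0,0]'; python3 w.py w4 .063 .05;  python3 - <<'E'
from h import *
for t in("lock_pad","release_pad","jaw_face"):
    p=[]
    for c in("scene","side"):
        bot.camera(c);r=bot.spot_point(c,t)
        if r:p.append(ray(c,r[0]["uv"]))
    if len(p)==2:print(t,np.round(tri(*p),4))
im=bot.camera("side");cv2.imwrite("pics/side4.png",cv2.resize(im[180:280,250:400],None,fx=5,fy=5))
E
```

```text
clock: 9.45
eef_pos: [0.5506, -0.0028, 0.1774]
tool_rot: [0.76, 0.65, 0.001, 0.003]
ft_force: [-0.5, 0.6, -0.6]
grip_width: 0.0001
grasp_force: 0.0
9.45 [ 0.55062352 -0.00281046  0.17738256] [0.15588882 0.98777201]
release_pad 0.92 [324.8 107.8] [0.5644 0.0682 0.063 ]
lock_pad 0.9 [326.4   0. ] [0.5765 0.1381 0.05  ]
jaw_face 0.89 [323.6 160.3] [0.5575 0.0272 0.043 ]
stop 0.83 [324.1 208.4] [ 0.5499 -0.0287  0.    ]
jar 0.71 [324.4 337.7] [ 0.5262 -0.1846  0.    ]
lock_pad [0.5841 0.1311 0.0608]
release_pad [0.5566 0.0624 0.0624]
jaw_face [0.5588 0.0314 0.0423]
```

View pics/w4.png

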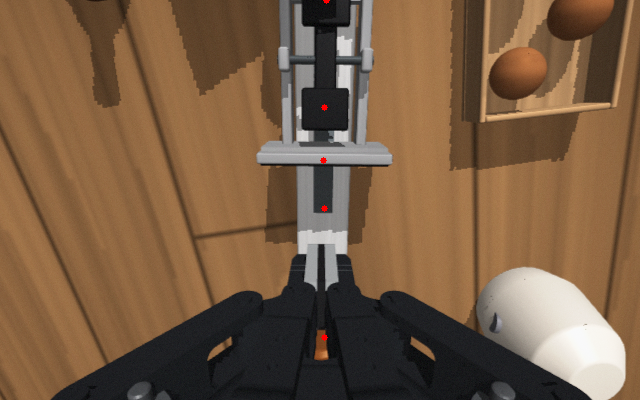

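View pics/side4.png

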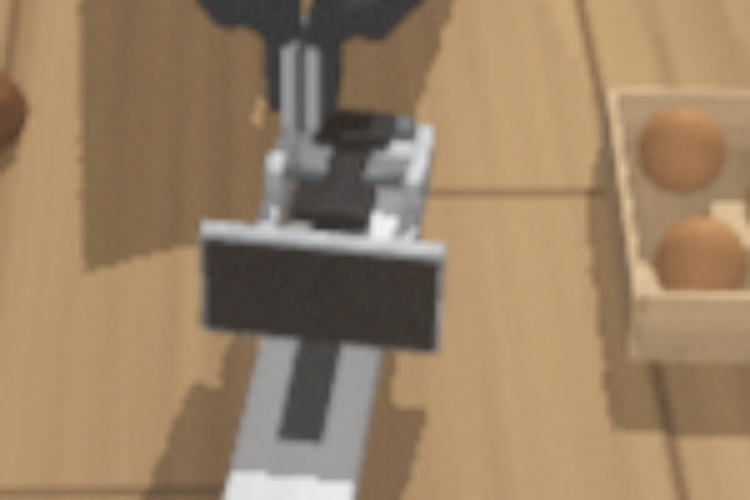

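Wrist view: the jaw is home and the release pad has risen (325,108), so the rocker is locked. In the side crop the fingers hide the lock pad. As a check on the end position I'll nudge the face lightly, expecting contact near TCP y≈0.017.

```bash
python3 -m inch '[0,0,-40,0,0,0,0, 0,0,-80,0,0,0,0, 0,0,-125,0,0,0,0, 0,0,-125,0,0,0,0, 1,8,-125,0,0,0,0, 2,14,-125,0,0,0,0, 3,18,-125,0,0,0,0, 3,18,-125,0,0,0,0]';python3 -m inch '[0,3,0,0,0,0,0, 1,6,0,0,0,0,0, 1,6,0,0,0,0,0]'
```

```text
clock: 11.07
eef_pos: [0.5539, 0.0177, 0.0513]
tool_rot: [0.759, 0.651, -0.002, 0.003]
ft_force: [-2.1, -9.3, -4.9]
grip_width: -0.0002
grasp_force: 5.0
clock: 11.32
eef_pos: [0.5539, 0.0179, 0.0514]
tool_rot: [0.761, 0.649, -0.006, 0.007]
ft_force: [-4.7, -24.8, -1.5]
grip_width: 0.0002
grasp_force: 13.1
```

It stops at the same place (0.0178), so the jaw is home. Now retreating clear for a last check of the rocker.

```bash
python3 -m inch '[-3,-18,0,0,0,0,0, -3,-18,40,0,0,0,0, -3,-18,80,0,0,0,0, -5,-30,120,0,0,0,0, -50,-60,150,0,0,0,0, -90,-80,160,0,0,0,0, -130,-90,160,0,0,0,0, -130,-90,160,0,0,0,0]'; python3 - <<'E'
from h import *
for t in("lock_pad","release_pad"):
    p=[]
    for c in("scene","side"):
        im=bot.camera(c);r=bot.spot_point(c,t)
        if r:p.append(ray(c,r[0]["uv"]));print(t,c,np.round(r[0]["uv"],1))
    if len(p)==2:print(t,np.round(tri(*p),4))
a=bot.camera("scene")[165:255,220:350];b=bot.camera("side")[180:270,270:400]
cv2.imwrite("pics/f.png",cv2.resize(np.vstack([a,b]),None,fx=3.3,fy=3.3,interpolation=cv2.INTER_CUBIC))
E
```

```text
clock: 11.98
eef_pos: [0.423, -0.0646, 0.214]
tool_rot: [0.759, 0.651, 0.002, 0.003]
ft_force: [-1.1, -0.4, -0.3]
grip_width: 0.0003
grasp_force: 0.0
lock_pad scene [314.4 197.4]
lock_pad side [322.1 202. ]
lock_pad [0.5788 0.1365 0.0558]
release_pad scene [281.2 202.1]
release_pad side [313.2 219.4]
release_pad [0.5585 0.0652 0.0614]
```

View pics/f.png

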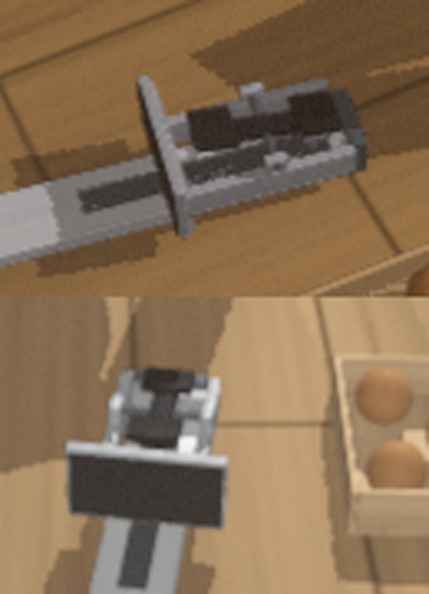

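The lock pad's triangulated height (55.8 mm) is ambiguous, so I'll compare it with the same estimate from the starting pixels, when it was known to be down.

```bash
python3 - <<'E'
from h import *
print(tri(ray("scene",(287.8,203.5)),ray("side",(318.7,220.3))),tri(ray("scene",(253.4,208.6)),ray("side",(310.2,238.1))))
E
```

```text
[0.56778559 0.07593666 0.05410808] [0.55005192 0.00279709 0.06470385]
```

Height differences suggest the rocker is locked, but with thin margin. The first press was also about 7 mm off centre, so I'll press again, centred.

```bash
python3 -m inch '[155,203,0,0,0,0,0, 155,203,0,0,0,0,0, 155,203,0,0,0,0,0, 155,203,0,0,0,0,0, 155,203,0,0,0,0,0, 155,203,0,0,0,0,0, 155,203,0,0,0,0,0, 155,203,0,0,0,0,0]'; python3 -m inch '[0,0,-40,0,0,0,0, 0,0,-80,0,0,0,0, 0,0,-115,0,0,0,0, 0,0,-120,0,0,0,0, 0,0,-125,0,0,0,0, 0,0,-125,0,0,0,0]'
```

```text
clock: 13.15
eef_pos: [0.5803, 0.1418, 0.2072]
tool_rot: [0.757, 0.653, -0.001, -0.001]
ft_force: [0.1, -0.4, -0.1]
grip_width: 0.0004
grasp_force: 0.0
clock: 13.65
eef_pos: [0.5793, 0.1384, 0.0848]
tool_rot: [0.759, 0.651, -0.0, -0.0]
ft_force: [0.6, -0.5, 0.2]
grip_width: -0.0002
grasp_force: 0.0
```

Tip is at 63 mm and there is no contact yet. Continuing down in small steps.

```bash
python3 -m inch '[-1,0,-4,0,0,0,0, -2,0,-7,0,0,0,0, -2,0,-7,0,0,0,0]'; python3 -m inch '[0,0,-2,0,0,0,0, 0,0,-4,0,0,0,0, 0,0,-4,0,0,0,0]';python3 -m inch '[0,0,-2,0,0,0,0, 0,0,-4,0,0,0,0, 0,0,-4,0,0,0,0]'
```

```text
clock: 13.9
eef_pos: [0.578, 0.1392, 0.0787]
tool_rot: [0.759, 0.651, 0.001, 0.001]
ft_force: [-0.5, 0.4, -1.0]
grip_width: -0.0001
grasp_force: 0.0
clock: 14.15
eef_pos: [0.5778, 0.1393, 0.0737]
tool_rot: [0.759, 0.651, 0.001, 0.0]
ft_force: [0.3, 0.6, 1.3]
grip_width: 0.0001
grasp_force: 0.5
clock: 14.4
eef_pos: [0.5781, 0.1393, 0.0728]
tool_rot: [0.759, 0.651, 0.001, 0.001]
ft_force: [-5.0, -1.4, 16.9]
grip_width: -0.0003
grasp_force: 8.0
```

The first contact came only at tip 51.5 mm and was rigid at once, so the pad was already fully down. Retreat and hand in.

```bash
python3 -m inch '[0,0,40,0,0,0,0, 0,0,80,0,0,0,0, 0,0,120,0,0,0,0, 0,0,120,0,0,0,0, 0,0,120,0,0,0,0]'; python3 -c "
from workcell import bot
print(bot.job_done())"
```

```text
clock: 14.82
eef_pos: [0.5794, 0.1396, 0.1929]
tool_rot: [0.759, 0.651, 0.003, 0.002]
ft_force: [0.1, 0.5, -0.7]
grip_width: 0.0001
grasp_force: 0.0
the job is handed in; nothing more can be done
None
```

I released the jaw, pushed it home against the end stop and locked the ratchet again, handing in at about 15 s; the hand-in returned no verdict, and I took no final measurement of the bystanders.

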